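# Push the hole punch home into the corner of the desk edging

## Task

Put the steel hole punch back in its parking corner by pushing it along the table top with the fingertips: its long side flush against the long bamboo strip and its end against the short bamboo stop at the end of that strip. Do not lift or tip the punch, leave everything else where it stands, and finish clear of it.

Things in the scene. Friction and masses are not known exactly. Their poses are not given: they have to be found in the camera images.
- punch: steel two-hole punch, loose, 0.3 to 0.6 kg: a flat dark base 70 mm (its x) by 120 mm (its y), 20 mm tall, with upright sides to push on; on it, set in at least 10 mm from the ends and 12 mm from the front (-x) side, two posts and a lever plate up to 57 mm high. Origin: centre of the underside of the base. At the start its +x long side faces the long strip, turned by up to 0.45 rad, 45 to 95 mm short of the strip when square to it
- ledge: the long bamboo strip, fixed to the table: 18 mm thick (its x), 400 mm long (its y), 25 mm tall. Origin: centre of its underside. Its x axis points away from the robot, so the face for the punch is its -x face, 9 mm from the origin
- stop: the short bamboo stop, fixed to the table: 90 mm long (its x), 20 mm thick (its y), 25 mm tall, square to the long strip, standing out from its -x face, centred 190 mm to one side of the strip's middle: the left (+y) or the right (-y) end, which varies. The sharpener stands at the other end. Axes parallel to those of the long strip. Origin: centre of its underside. The punch goes against the face that looks to the middle of the strip, 10 mm from the origin
- sharpener: bystander: small blue plastic pencil sharpener block, 36 x 46 mm, 42 mm tall; stands by the end of the long strip that has no stop. Origin: centre of its underside
- tumbler: bystander: glass tumbler, 72 mm across, 95 mm tall, origin under its centre
- bamboo_box: bystander: bamboo box with sliding lid, 90 x 160 mm, 54 mm tall, beyond the long strip, origin under its centre
- tape: bystander: roll of clear tape lying flat, 80 mm across, 19 mm tall, origin under its centre
- ink: bystander: small ink jar, 48 mm across, 60 mm tall, beyond the long strip, origin under its centre
- eraser: bystander: eraser, 22 x 50 mm, 13 mm tall, origin under its centre
Things that resemble listed ones, but are neither listed nor needed, are in the scene too. Of the things shaped like the stop, the wooden one is meant.

How it is judged:
At the end, for the whole second after the job is handed in: The punch rests flat on the table in the corner: its long side within 5 mm of the long strip and parallel to it within 0.05 rad, its end within 5 mm of the short stop, on the side towards the strip's middle (x of punch in the frame of ledge between -0.049 and -0.04 m and y of punch in the frame of ledge between -0.15 and 0.15 m and (y of punch in the frame of stop between 0.066 and 0.075 m or y of punch in the frame of stop between -0.075 and -0.066 m) and angle between the y axis of punch and the y axis of ledge, either way round below 0.05 rad and height (world z) of punch below 0.004 m and angle between punch's own z axis and vertical below 0.05 rad and linear speed of punch below 0.01 m/s); the robot touches nothing.
It fails at once if the punch is lifted off the table or tipped (height (world z) of punch above 0.005 m or angle between punch's own z axis and vertical above 0.15 rad).
It fails at once if a bystander is moved more than 15 mm or knocked over (distance of any of sharpener, tumbler, bamboo_box, tape, ink, eraser from where it was at the start of the episode above 0.015 m or angle between tumbler's own z axis and vertical above 0.3 rad).
It also fails if it takes over 54 s, if anything falls off the work surface, if the arm or the gripper's body presses on something with over 40 N, if the wrist force passes 120 N, or if a joint passes its speed limit or range.

## Robot

A 7-joint arm with a two-finger parallel gripper is mounted at the origin on the work surface. World frame = base frame: x ahead of the robot, y to its left, z up, the work surface at z = 0. Lengths are in m, angles in rad, forces in N, time in s.
With the tool pointing down it reaches from about 0.425 to 0.925 m from the base axis. Payload 6.8 kg.
Tool frame: the origin (TCP) lies midway between the tips of the shut fingers; the grasp point (between the pads) lies 19 mm behind it (tcp_to_grasp is the distance from the TCP to the grasp point, in m); y points along the fingers, z is the direction in which the jaws open and shut, and the axes are right-handed (so a half turn about y gives the same grasp; the last joint's range is limited). The gripper opens to 85 mm and grips with 20 to 120 N. Pads are 22 mm wide; open, the fingers measure 114 mm over their backs; the gripper's body (76 mm by 85 mm) begins 54 mm behind the grasp point. The pads swing forward as they close: fully open they stand 13 mm farther back than shut.
Start: joints at [1.044, 0.477, 0.022, 1.555, -0.011, 1.109, -0.083], TCP at [0.275, -0.617, 0.198] pointing down, gripper open.
Joint ranges: [-2.96, 2.96], [-0.34, 2.1], [-1.41, 1.46], [0.24, 2.44], [-1.37, 4.51], [0.17, 1.92], [-2.96, 2.96]. Speed limits (rad/s): [2.39, 2.39, 3.14, 3.14, 3.14, 3.14, 3.14].

## Interface

Orientations are given as [roll, pitch, yaw] about the fixed x, y, z axes, in that order (R = Rz(yaw) Ry(pitch) Rx(roll)).
In Python, from plant import get_obs, camera, job_done, tcp_to_grasp gives the robot as it stands. The module is installed in compiled form; this text tells all that it offers.
- The arm moves only by the tool carry_out, never from a script. Its argument "deltas" is one flat list of numbers, 7 for each row, row after row: the finger opening in cm, from 0 to 8.54, then the shift along the tool's x, y, z in cm, then the turn, a rotation vector about the tool's x, y, z in degrees. In form: [claw, dx, dy, dz, rx, ry, rz, claw, dx, dy, dz, rx, ry, rz, ...]. A call has 1 to 20 rows; each row shifts and turns the pose as measured when the row begins, along the tool's axes as they then stand; what a row does not reach is not made up. A row lasts 1/8 s, in which the tool goes at most 62.5 mm and 10.7 degrees, less where a joint would pass 70% of its speed; a pose out of reach is approached as far as the arm can. A call with a gripper value outside its range is refused whole. The fingers move at their own pace and stop on an object; "grip_force" is the grip in N (left out, the last holds). Time passes only in rows, so rows that do not move let the fingers close. It gives the time, the measured TCP pose, the force and the opening at its end, in the units of the state.
- get_obs(): the state, without advancing time (a new reading comes with each control period).
- camera(name): name is "scene" or "side" or "wrist"; returns a dict with "img" (400x640x3 uint8, red, green, blue), "fov_y" (degrees; the focal length in pixels is half the picture's height over the tangent of half this angle, whatever the lens; pixels are square), "cx", "cy" (the principal point, pixels), "extrinsics" (4x4, takes a point from camera to world coordinates). Camera axes: x right, y down, z forward; pixel columns grow to the right and rows downward; lengths in m; the calibration is good to about 2 mm. A picture is of the moment at which its call begins. There is no depth.
- job_done(): hands the job in, once; it reports no verdict.
The state is a dict: "clock": time; "joint_positions": joint angles; "dq": joint speeds; "joint_torque": joint torques, N m; "tcp_pos": TCP position; "eef_rot": TCP orientation; "force": force on the tool from outside, world axes, zero at the start; "wrist_torque": the same for the moment, N m; "finger_gap": finger opening in m.
Only numpy, scipy, OpenCV 4.12 (cv2) and the standard library are available. Lean on these libraries where they do the work, as an engineer would, in place of code of your own. Each camera call takes 0.05 s, during which the arm holds its last target. There are 200 camera calls.

## Working session

There is one attempt and no reset: what is moved stays moved. The work goes in short steps, Python scripts to look and compute and a tool call to move; the robot and the scene stay as the last step left them, time stands still between calls to the robot, and variables do not carry over. Pictures are saved under pics/ and viewed, about 8 in all and at most 12, crops included, and the job is handed in when it is done.

Besides the shell and the picture viewer there is one more tool, called as name(argument=value, ...) on one line, values as JSON. carry_out: Moves the arm, as the interface text tells. Its arguments: {"type":"object","properties":{"deltas":{"type":"array","items":{"type":"number"}},"grip_force":{"type":"number"}},"required":["deltas"]}

```bash
mkdir -p pics
cat > h.py <<'E'
import numpy as np, cv2
from plant import *
def cam(n):
    c=camera(n); return c
def ray(c,uv,z):
    f=200/np.tan(np.radians(c['fov_y'])/2); T=np.array(c['extrinsics'])
    uv=np.atleast_2d(uv).astype(float)
    d=np.c_[(uv[:,0]-c['cx'])/f,(uv[:,1]-c['cy'])/f,np.ones(len(uv))]@T[:3,:3].T
    o=T[:3,3]; return o+d*((z-o[2])/d[:,2])[:,None]
def proj(c,P):
    f=200/np.tan(np.radians(c['fov_y'])/2); T=np.linalg.inv(np.array(c['extrinsics']))
    p=np.atleast_2d(P)@T[:3,:3].T+T[:3,3]
    return np.c_[p[:,0]/p[:,2]*f+c['cx'],p[:,1]/p[:,2]*f+c['cy']]
def save(c,n): cv2.imwrite('pics/'+n,c['img'][:,:,::-1])
E
python3 - <<'E'
from h import *
import pickle
for n in ['scene','side']:
    c=cam(n); pickle.dump(c,open(n+'.pkl','wb')); save(c,n+'0.png'); print(n,c['fov_y'],c['cx'],c['cy'],np.round(c['extrinsics'],3).tolist())
o=get_obs(); print({k:np.round(v,3).tolist() for k,v in o.items()})
E
```

```text
scene 43.74584182347063 328.933382563101 204.05177343160335 [[0.594, 0.662, -0.457, 1.089], [0.804, -0.499, 0.323, -0.385], [-0.014, -0.56, -0.829, 0.99], [0.0, 0.0, 0.0, 1.0]]
side 45.60061538035143 311.7964153002758 188.15977099951664 [[-0.851, -0.279, 0.445, 0.069], [-0.525, 0.449, -0.723, 0.808], [0.002, -0.849, -0.529, 0.627], [0.0, 0.0, 0.0, 1.0]]
{'clock': 0.1, 'joint_positions': [1.044, 0.478, 0.022, 1.556, -0.011, 1.109, -0.083], 'dq': [0.002, -0.002, 0.001, -0.003, -0.001, 0.001, -0.0], 'joint_torque': [0.005, -59.775, 1.614, -28.195, 0.013, 0.005, -0.0], 'tcp_pos': [0.274, -0.616, 0.197], 'eef_rot': [-1.572, -0.0, -2.723], 'force': [-0.208, 0.149, -0.976], 'wrist_torque': [-0.028, -0.02, 0.003], 'finger_gap': 0.085}
```

View pics/scene0.png

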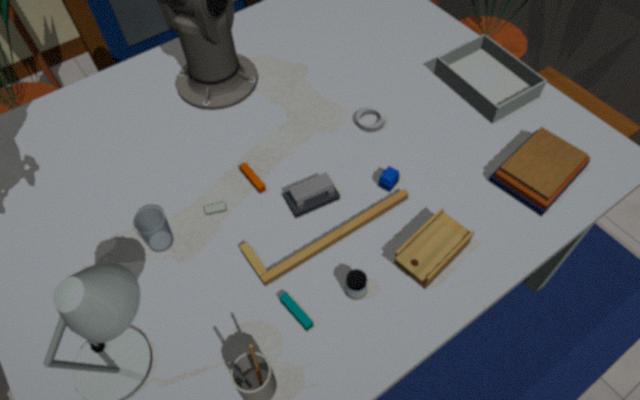

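View pics/side0.png

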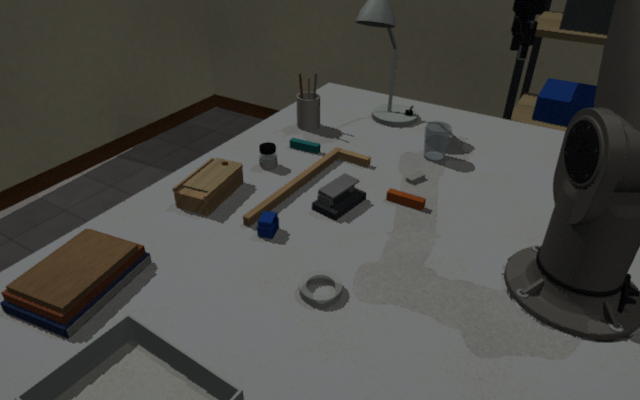

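Scene view: the strip runs from about (265,275) to (405,195), with the wooden stop at its −y end around (250,258). The punch is at (310,193), the sharpener at (388,178) and the eraser at (215,208). The orange and teal bars are decoys. The tape is at (369,120) and the tumbler at (153,228).

Run:
```python
from h import *
import pickle
c=pickle.load(open('scene.pkl','rb')); s=pickle.load(open('side.pkl','rb'))
for uv,n in [((265,275),'corner'),((405,195),'end'),((243,245),'stopend'),((310,193),'punch'),((388,185),'sharp'),((252,177),'orange'),((215,208),'eraser'),((369,120),'tape')]: print(n,ray(c,uv,0.02).round(3))
a=c['img'][150:290,225:425]; b=s['img'][140:230,230:390]
A=cv2.resize(a,None,fx=4,fy=4,interpolation=cv2.INTER_CUBIC); cv2.imwrite('pics/cropA.png',A[:,:,::-1])
B=cv2.resize(b,None,fx=5,fy=5,interpolation=cv2.INTER_CUBIC); cv2.imwrite('pics/cropB.png',np.clip(B[:,:,::-1].astype(float)*1.6,0,255).astype(np.uint8))
```

```text
corner [[ 0.619 -0.226  0.02 ]]
end [[0.642 0.153 0.02 ]]
stopend [[ 0.527 -0.226  0.02 ]]
punch [[ 0.501 -0.024  0.02 ]]
sharp [[0.595 0.139 0.02 ]]
orange [[ 0.377 -0.11   0.02 ]]
eraser [[ 0.402 -0.227  0.02 ]]
tape [[0.402 0.237 0.02 ]]
```

View pics/cropA.png

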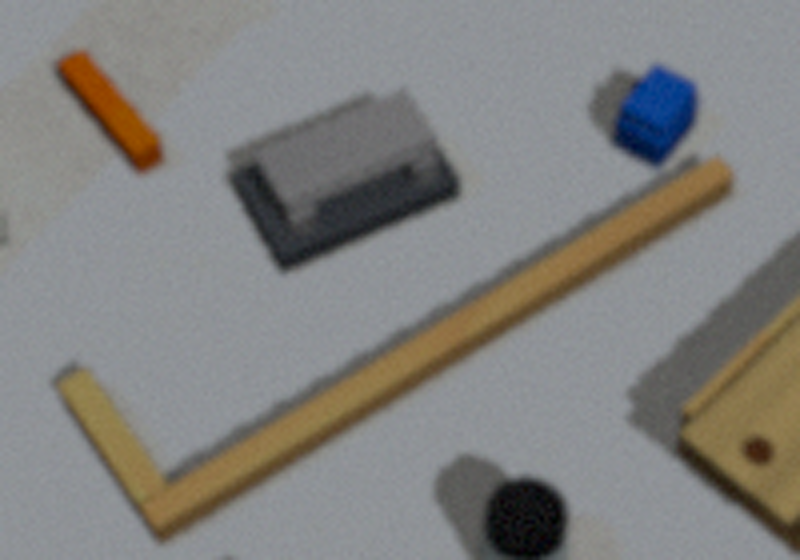

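View pics/cropB.png

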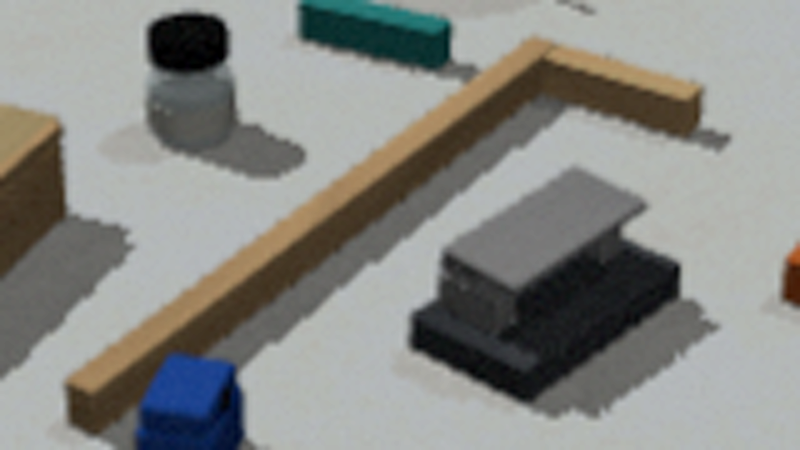

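Crop A (scene ×4): the strip's inner top edge runs (170,478)–(712,160), and the stop's inner top edge (90,370)–(165,485). The punch base has corners near (232,178), (285,262) and (460,185). Crop B (side ×5): the base's top corners are near (412,316), (530,378) and (680,262), and the strip and stop are both unobstructed.

Run:
```python
from h import *
import pickle
c=pickle.load(open('scene.pkl','rb')); s=pickle.load(open('side.pkl','rb'))
A=lambda p:np.array([(225+(x+.5)/4-.5,150+(y+.5)/4-.5) for x,y in p])
B=lambda p:np.array([(230+(x+.5)/5-.5,140+(y+.5)/5-.5) for x,y in p])
P=lambda n,v:print(n,v[:,:2].round(4).tolist())
# ledge inner edge by mask in scene: hue test
hsv=cv2.cvtColor(c['img'],cv2.COLOR_RGB2HSV); m=((hsv[...,0]>10)&(hsv[...,0]<30)&(hsv[...,1]>85)&(hsv[...,2]>60)).astype(np.uint8)
k,l,st,ce=cv2.connectedComponentsWithStats(m); i=l[225,345] or l[228,335]; print(i,st[i])
M=l==i
pts=[]
for u in range(275,395,4):
    v=np.where(M[:,u])[0]
    if len(v): pts.append((u,v.min()-.5))
w=ray(c,pts,.025); vx,vy,x0,y0=cv2.fitLine(w[:,:2].astype(np.float32),cv2.DIST_HUBER,0,.01,.01).ravel(); print('ledge face x at y=0',x0-vx/vy*y0,'x=x0+k*y, k=',vx/vy)
# side: lower border of ledge face z=0 is 
P('ledge A',ray(c,A([(170,478),(712,160)]),.025))
P('ledge far top edge A? ',ray(c,A([(160,515),(732,178)]),.025))
P('stop inner top A',ray(c,A([(90,370),(165,485)]),.025))
P('stop outer top A',ray(c,A([(58,380),(147,502)]),.025))
P('stop B inner bottom',ray(s,B([(552,92),(695,133)]),0))
P('stop B inner top',ray(s,B([(548,66),(697,98)]),.025))
P('ledge B inner top',ray(s,B([(85,395),(545,65)]),.025))
P('ledge B inner bot',ray(s,B([(85,432),]),0))
P('punch A top',ray(c,A([(232,175),(283,250),(458,178)]),.02))
P('punch A bot',ray(c,A([(286,271),(460,192)]),.0))
P('punch B top',ray(s,B([(412,316),(530,376),(681,262)]),.02))
P('punch B bot',ray(s,B([(412,347),(532,401),(681,290)]),.0))
P('sharp',ray(c,A([(655,160)]),.0)); P('sharpB',ray(s,B([(190,450)]),0))
T=np.array(get_obs()['eef_rot']); from scipy.spatial.transform import Rotation as R; print(R.from_euler('xyz',T).as_matrix().round(3))
```

```text
63 [ 240  190  168   95 2033]
ledge face x at y=0 0.6228173 x=x0+k*y, k= 0.031220157
ledge A [[0.6127, -0.2155], [0.629, 0.1557]]
ledge far top edge A?  [[0.6279, -0.2315], [0.6459, 0.1564]]
stop inner top A [[0.5295, -0.2153], [0.6146, -0.2199]]
stop outer top A [[0.5242, -0.2329], [0.6173, -0.233]]
stop B inner bottom [[0.6121, -0.2235], [0.5244, -0.2235]]
stop B inner top [[0.6066, -0.2073], [0.5219, -0.2171]]
ledge B inner top [[0.629, 0.167], [0.6085, -0.2074]]
ledge B inner bot [[0.6348, 0.1624]]
punch A top [[0.4628, -0.077], [0.5253, -0.0827], [0.5457, 0.0294]]
punch A bot [[0.527, -0.0834], [0.5435, 0.0327]]
punch B top [[0.5449, 0.0333], [0.4755, 0.0465], [0.4605, -0.0737]]
punch B bot [[0.547, 0.0299], [0.4786, 0.0379], [0.4622, -0.08]]
sharp [[0.5962, 0.142]]
sharpB [[0.5876, 0.1487]]
[[-0.914 -0.001  0.407]
 [-0.407  0.001 -0.914]
 [ 0.    -1.    -0.002]]
```

carry_out(deltas=[8.5,0,0,0,0,9,0,8.5,0,0,0,0,9,0,8.5,0,0,0,0,8.6,0,8.5,-1.4,0,-6,0,0,0,8.5,-1.4,0,-6,0,0,0,8.5,-1.4,0,-6,0,0,0,8.5,-1.4,0,-6,0,0,0,8.5,-1.4,0,-6,0,0,0,8.5,-1.4,0,-6,0,0,0,8.5,-1.4,0,-6,0,0,0,8.5,-1.4,0,-6,0,0,0,8.5,-1.4,0,-6,0,0,0,8.5,-1.4,0,-6,0,0,0,8.5,0,0,0,0,0,0,8.5,0,0,0,0,0,0], grip_force=40)

```text
clock: 1.98
tcp_pos: [0.4505, -0.0143, 0.194]
eef_rot: [-1.575, -0.005, 3.081]
force: [-0.2, 0.6, -0.2]
finger_gap: 0.0846
```

Run:
```python
from h import *
import pickle
c=cam('wrist'); pickle.dump(c,open('wrist.pkl','wb')); save(c,'wrist0.png'); print(c['fov_y'],np.round(c['extrinsics'],3).tolist())
```

```text
67.84662763962957 [[-0.062, -0.962, -0.266, 0.517], [-0.998, 0.058, 0.022, -0.021], [-0.005, 0.267, -0.964, 0.369], [0.0, 0.0, 0.0, 1.0]]
```

View pics/wrist0.png

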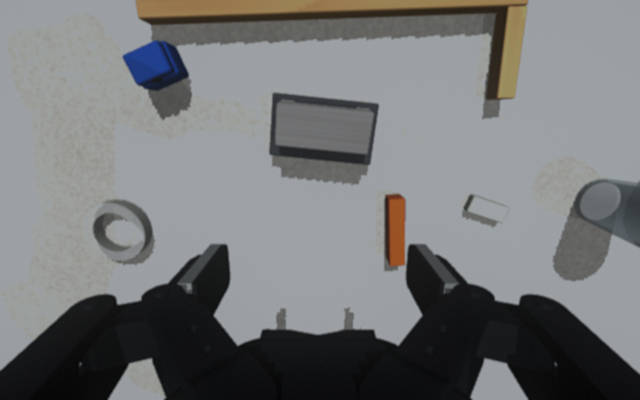

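Wrist view: the strip is along the top, with its lower edge running (140,20)–(500,10). The stop is at (508,55). The punch base corners are about (273,93), (378,102), (369,164) and (270,155). The orange bar, at (396,230), is near the right finger's path.

Run:
```python
from h import *
import pickle
c=pickle.load(open('wrist.pkl','rb')); im=c['img']; hsv=cv2.cvtColor(im,cv2.COLOR_RGB2HSV)
m=((hsv[...,0]>8)&(hsv[...,0]<32)&(hsv[...,1]>80)).astype(np.uint8)
low=[(u,np.where(m[:40,u])[0].max()+.5) for u in range(160,480,4) if m[:40,u].any()]
w=ray(c,low,0); p=np.polyfit(w[:,1],w[:,0],1); print('ledge bottom face: x=%.4f%+.4f*y'%(p[1],p[0]), np.std(w[:,0]-np.polyval(p,w[:,1])))
left=[(np.where(m[v,470:540])[0].min()+469.5,v) for v in range(30,95,4)]
w=ray(c,left,0); p=np.polyfit(w[:,0],w[:,1],1); print('stop inner bottom: y at x=.56: %.4f slope %.4f'%(np.polyval(p,.56),p[0]))
d=(hsv[...,2]<75).astype(np.uint8); 
print('pixel samples', im[98,320],im[60,320],im[172,320],im[130,320])
print('punch top', ray(c,[(273,93),(378,102),(369,164),(270,155)],.02)[:,:2].round(4).tolist())
g=((hsv[...,0]<12)&(hsv[...,1]>150)).astype(np.uint8); q=cv2.findContours(g[190:270,380:410].copy(),0,2)[0]; q=max(q,key=len).reshape(-1,2)+[380,190]
print('orange',ray(c,q,0.01).min(0).round(3),ray(c,q,.01).max(0).round(3))
print('sharp',ray(c,[(124,62),(148,90),(188,75),(165,45)],.03)[:,:2].round(3).tolist())
```

```text
ledge bottom face: x=0.6226+0.0330*y 0.00030149637702248474
stop inner bottom: y at x=.56: -0.2212 slope 0.0441
pixel samples [72 75 78] [156 160 164] [101 102  99] [112 113 114]
punch top [[0.5452, 0.0287], [0.5284, -0.0875], [0.4594, -0.0764], [0.4771, 0.0392]]
orange [ 0.32 -0.12  0.01] [ 0.417 -0.1    0.01 ]
sharp [[0.585, 0.181], [0.556, 0.162], [0.568, 0.116], [0.598, 0.134]]
```

carry_out(deltas=[8.5,1.0,0,1.0,0,-1.5,0,8.5,0,5,0,0,0,0,8.5,0,5,0,0,0,0,8.5,0,4,0,0,0,0,8.5,0,2,0,0,0,0,8.5,0,0,0,0,0,0,8.5,0,0,0,0,0,0])

```text
clock: 2.9
tcp_pos: [0.439, -0.0341, 0.0312]
eef_rot: [-1.572, -0.002, 3.089]
force: [-0.9, 0.4, -0.1]
finger_gap: 0.085
```

carry_out(deltas=[8.5,0,0,-0.9,0,-1.1,0,8.5,0,1.5,0,0,0,0,8.5,0,1.2,0,0,0,0,8.5,0,0.4,0,0,0,0,8.5,0,0,0,0,0,0])

```text
clock: 3.52
tcp_pos: [0.4413, -0.0247, 0.0]
eef_rot: [-1.572, 0.003, 3.109]
force: [0.0, 0.3, 0.4]
finger_gap: 0.0853
```

Run:
```python
from h import *
c=cam('side'); save(c,'s1.png'); B=cv2.resize(c['img'][110:260,280:500],None,fx=3,fy=3,interpolation=cv2.INTER_CUBIC); cv2.imwrite('pics/s1c.png',np.clip(B[:,:,::-1]*1.6,0,255).astype(np.uint8))
```

```text
(no output)
```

View pics/s1c.png

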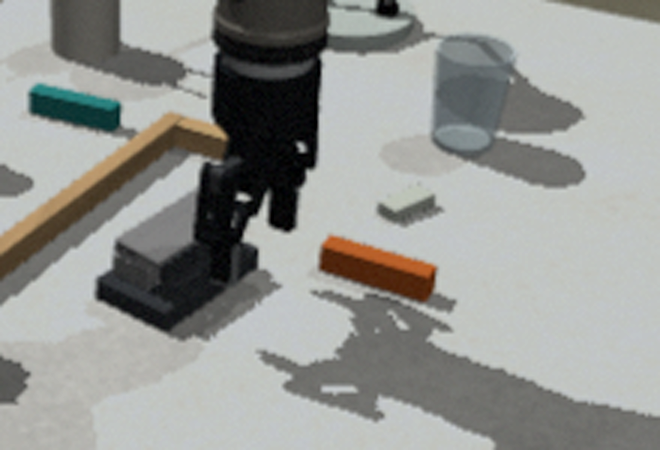

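The tumbler and bystanders are undisturbed. One fingertip shows at about crop (220,278), close to the punch base, so I'll check its projected position.

Run:
```python
from h import *
c=cam('side'); o=get_obs(); print(o['tcp_pos'],o['force'])
for P in [(.44,.018,.013),(.44,.018,.0),(.44,-.067,.013),(.4771,.0392,.02),(.4594,-.0764,.02),(.4594,-.0764,0.0)]: print(P,((proj(c,[P])[0]-[280,110])*3).round(0))
print(get_obs()['tcp_pos'])
```

```text
[ 4.41569283e-01 -2.47931058e-02  4.05654320e-04] [-0.44979442 -0.61489257 -0.88348278]
(0.44, 0.018, 0.013) [227. 318.]
(0.44, 0.018, 0.0) [226. 332.]
(0.44, -0.067, 0.013) [277. 265.]
(0.4771, 0.0392, 0.02) [170. 309.]
(0.4594, -0.0764, 0.02) [260. 245.]
(0.4594, -0.0764, 0.0) [259. 266.]
[ 4.41569283e-01 -2.47931058e-02  4.05654320e-04]
```

carry_out(deltas=[8.5,0,0.3,0,0,0,0,8.5,-0.7,0,0,0,0,0,8.5,-0.7,0,0,0,0,0,8.5,-0.7,0,0,0,0,0,8.5,-0.7,0,0,0,0,0,8.5,-0.7,0,0,0,0,0,8.5,-0.7,0,0,0,0,0,8.5,-0.7,0,0,0,0,0])

```text
clock: 4.62
tcp_pos: [0.4922, -0.027, -0.0025]
eef_rot: [-1.572, 0.0, 3.108]
force: [-2.9, -0.4, 1.6]
finger_gap: 0.0851
```

Run:
```python
from h import *
c=cam('wrist'); save(c,'w1.png')
```

```text
(no output)
```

View pics/w1.png

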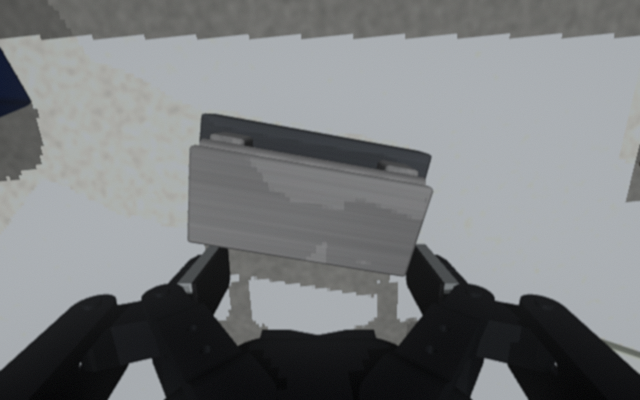

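The punch is still turned about 0.15 rad in the image, with its +x base edge running (202,114)–(431,153). The fingertips are just at its near side.

Run:
```python
from h import *
c=cam('wrist'); w=ray(c,[(202,114),(431,153),(190,146),(432,187),(404,275),(190,240)],.02)
print(w[:2,:2].round(4).tolist()); print(ray(c,[(190,146),(432,187),(404,275),(190,240)],.057)[:,:2].round(4).tolist())
```

```text
[[0.5634, 0.0264], [0.5401, -0.0886]]
[[0.5506, 0.0187], [0.5311, -0.076], [0.4921, -0.0664], [0.5116, 0.0245]]
```

carry_out(deltas=[8.5,0.8,0,0,0,0,0,8.5,1.2,0,0,0,0,0,8.5,1.2,0,0,0,0,0,8.5,1.2,0,0,0,0,0,8.5,0,-1.0,-0.4,0,0,0,5,0,0,0,0,0,0,5,0,0,0,0,0,0,5,0,0,0,0,0,0])

```text
clock: 5.72
tcp_pos: [0.4479, -0.0208, 0.0091]
eef_rot: [-1.572, 0.006, 3.108]
force: [0.8, 0.6, -0.2]
finger_gap: 0.05
```

Run:
```python
from h import *
c=cam('wrist'); save(c,'w2.png')
```

```text
(no output)
```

View pics/w2.png

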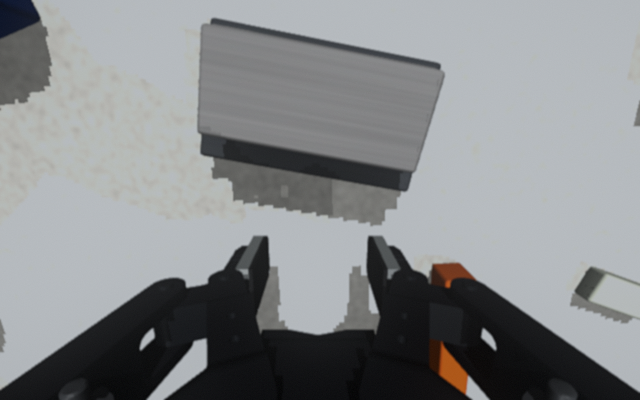

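The near base edge runs (202,155)–(409,190), and the fingers at 5 cm opening stand behind it. Both will land well inside its length.

carry_out(deltas=[5,-0.5,0.4,0,0,0,0,5,-0.8,0,0,0,0,0,5,-0.8,0,0,0,0,0,5,-0.8,0,0,0,0,0,5,-0.8,0,0,0,0,0,5,-0.8,0,0,0,0,0,5,-0.8,0,0,0,0,0,5,-0.8,0,0,0,0,0,5,-0.8,0,0,0,0,0])

```text
clock: 6.9
tcp_pos: [0.5186, -0.0239, 0.0041]
eef_rot: [-1.571, 0.0, 3.108]
force: [-3.9, 0.7, 2.6]
finger_gap: 0.0499
```

```bash
sleep 2
cat > m.py <<'E'
from h import *
import sys
c=cam('wrist'); save(c,sys.argv[1]+'.png'); o=get_obs(); print(o['tcp_pos'].round(4) if hasattr(o['tcp_pos'],'round') else o['tcp_pos'],np.round(o['force'],1))
E
python3 m.py w3
```

```text
[ 0.5203 -0.0238  0.0042] [ 0.2  0.4 -0.9]
```

View pics/w3.png

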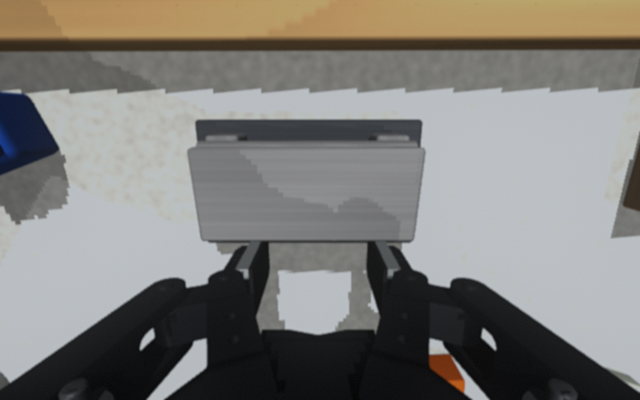

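The punch is now square to the strip: its front edge is level at row 121. The strip's base edge is at about row 48.

carry_out(deltas=[5,-0.5,0,0,0,0,0,5,-0.6,0,0,0,0,0,5,-0.5,0,0,0,0,0,5,-0.3,0,0,0,0,0,5,-0.3,0,0,0,0,0,5,-0.2,0,0,0,0,0])

```text
clock: 7.7
tcp_pos: [0.5455, -0.0245, 0.0041]
eef_rot: [-1.572, 0.001, 3.108]
force: [-3.5, 0.6, 1.1]
finger_gap: 0.0501
```

carry_out(deltas=[5,-0.3,0,0,0,0,0,5,-0.2,0,0,0,0,0])

```text
clock: 7.95
tcp_pos: [0.5506, -0.0247, 0.0041]
eef_rot: [-1.572, 0.001, 3.108]
force: [-3.1, 0.4, 0.9]
finger_gap: 0.05
```

```bash
cat > g.py <<'E'
from h import *
c=cam('wrist'); im=c['img'].astype(float); o=get_obs(); print(np.round(o['tcp_pos'],4),np.round(o['force'],1))
import sys
cols=eval(sys.argv[1])
for u in cols: print(u,[int(x) for x in im[60:150:2,u-3:u+4].mean((1,2))])
print([ (r,*ray(c,[(310,r)],z)[0,:1].round(4)) for r in (90,100,110,120) for z in (0,.02,.025)])
E
python3 g.py '(215,320,405)'
```

```text
[ 0.5509 -0.0247  0.0041] [-2.6  0.1  0.7]
215 [198, 198, 197, 198, 197, 194, 184, 148, 151, 153, 153, 153, 153, 154, 153, 153, 153, 152, 152, 153, 153, 153, 153, 153, 135, 90, 85, 106, 103, 95, 54, 63, 63, 64, 64, 64, 64, 77, 114, 125, 111, 106, 121, 120, 115]
320 [198, 198, 197, 198, 197, 196, 189, 155, 157, 158, 156, 153, 149, 147, 146, 147, 146, 147, 147, 147, 147, 146, 146, 147, 124, 80, 95, 112, 106, 98, 55, 67, 69, 64, 62, 61, 63, 62, 61, 62, 78, 109, 129, 118, 123]
405 [198, 198, 198, 197, 196, 195, 180, 153, 155, 155, 155, 154, 154, 154, 153, 154, 154, 153, 153, 153, 152, 152, 152, 151, 125, 80, 103, 124, 117, 104, 67, 70, 72, 73, 73, 70, 69, 77, 116, 127, 113, 110, 130, 122, 128]
[(90, np.float64(0.632)), (90, np.float64(0.6303)), (90, np.float64(0.6298)), (100, np.float64(0.6266)), (100, np.float64(0.6255)), (100, np.float64(0.6252)), (110, np.float64(0.6211)), (110, np.float64(0.6206)), (110, np.float64(0.6204)), (120, np.float64(0.6155)), (120, np.float64(0.6156)), (120, np.float64(0.6156))]
```

carry_out(deltas=[5,-0.3,0,0,0,0,0,5,-0.3,0,0,0,0,0,5,-0.2,0,0,0,0,0])

```text
clock: 8.38
tcp_pos: [0.5543, -0.025, 0.0034]
eef_rot: [-1.571, -0.008, 3.109]
force: [-7.9, 0.2, 6.0]
finger_gap: 0.0499
```

```bash
python3 g.py '(215,320,405)' | head -4
```

```text
[ 0.5543 -0.0249  0.0033] [-8.4  0.4  4.7]
215 [197, 196, 196, 197, 196, 196, 197, 196, 193, 190, 181, 148, 150, 151, 151, 152, 152, 152, 153, 152, 151, 152, 152, 152, 151, 152, 152, 152, 134, 88, 41, 47, 48, 44, 60, 64, 64, 75, 106, 122, 120, 103, 115, 124, 108]
320 [197, 196, 197, 197, 197, 196, 197, 196, 194, 194, 188, 151, 156, 157, 155, 152, 148, 146, 145, 146, 146, 146, 146, 145, 145, 145, 145, 146, 124, 79, 39, 52, 50, 44, 61, 62, 62, 62, 61, 62, 70, 103, 123, 129, 115]
405 [197, 196, 196, 197, 196, 196, 196, 196, 194, 195, 177, 149, 154, 154, 154, 154, 153, 153, 152, 152, 153, 152, 152, 152, 151, 151, 150, 150, 126, 75, 40, 44, 63, 73, 72, 70, 69, 76, 115, 129, 119, 106, 125, 135, 122]
```

Run:
```python
from h import *
a=cam('wrist')['img'][60:280,150:470]; b=cam('side')['img'][120:230,240:400]
A=cv2.resize(a,(800,550),interpolation=cv2.INTER_CUBIC); cv2.imwrite('pics/w4.png',A[:,:,::-1])
B=cv2.resize(b,(800,550),interpolation=cv2.INTER_CUBIC); cv2.imwrite('pics/s4.png',np.clip(B[:,:,::-1]*1.6,0,255).astype(np.uint8))
```

```text
(no output)
```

View pics/w4.png

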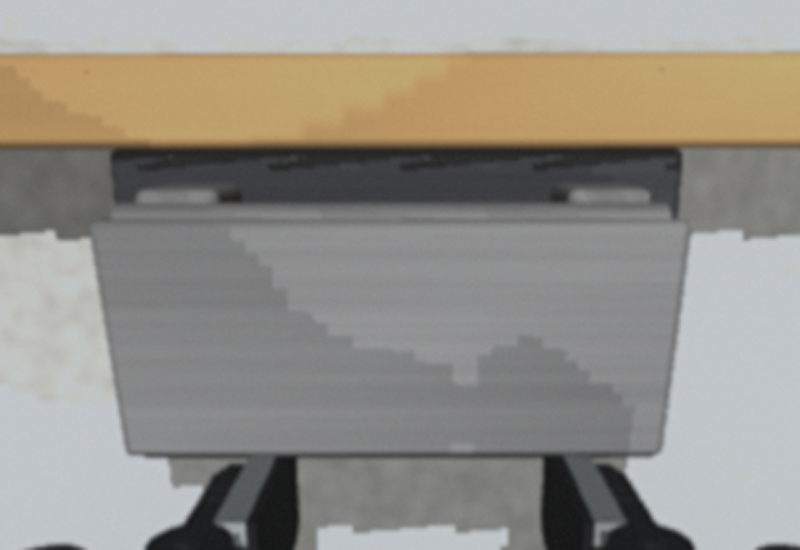

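The punch base now abuts the strip along its whole length, and the fingers push evenly on its near side.

Run:
```python
from h import *
c=cam('wrist'); print(ray(c,[(194.8,128),(422.8,128)],.02).round(4).tolist())
print(np.round(get_obs()['joint_positions'],3))
```

```text
[[0.6174, 0.035, 0.02], [0.6134, -0.0833, 0.02]]
[ 0.101  0.556 -0.214  1.968  0.187  0.644 -1.837]
```

carry_out(deltas=[5,1,0,0,0,0,0,5,1.5,0,0,0,0,0,5,1.5,-1,0,0,0,0,5,0,-5,0,0,0,0,1.5,0,-5,0,0,0,0,1.5,0,-2,0,0,-8,0,1.5,0,0,0,0,-10,0,1.5,0,0,0,0,-10,0,1.5,0,0,0,0,-10,0,1.5,0,0,0,0,-10,0,1.5,0,0,0,0,-10,0,1.5,0,0,0,0,-10,0,1.5,0,0,0,0,-10,0,1.5,0,0,0,0,-10,0,1.5,0,0,0,0,0,0])

```text
clock: 10.45
tcp_pos: [0.5086, -0.0244, 0.1472]
eef_rot: [-1.56, -0.006, -1.589]
force: [-0.0, 0.6, 0.3]
finger_gap: 0.0153
```

carry_out(deltas=[1.5,-4.3,0,3.7,0,0.9,0,1.5,-4.3,0,3.7,0,0,0,1.5,0,0,0,0,0,0,1.5,0,4,0,0,0,0,1.5,0,3,0,0,0,0,1.5,0,0,0,0,0,0])

```text
clock: 11.2
tcp_pos: [0.5865, 0.0574, 0.0785]
eef_rot: [-1.556, -0.01, -1.632]
force: [-0.3, 0.1, 0.6]
finger_gap: 0.0153
```

carry_out(deltas=[1.5,-0.7,0,-0.3,0,-1.6,0,1.5,0,3,0,0,0,0,1.5,0,2.4,0,0,0,0,1.5,0,1.4,0,0,0,0,1.5,0,0,0,0,0,0])

```text
clock: 11.82
tcp_pos: [0.5888, 0.0654, 0.0164]
eef_rot: [-1.545, -0.009, -1.605]
force: [-0.2, 0.1, 0.6]
finger_gap: 0.015
```

carry_out(deltas=[1.5,0,0.3,-0.5,-1.5,0,0.5,1.5,0,0.5,0,0,0,0,1.5,0,0,0,0,0,0])

```text
clock: 12.2
tcp_pos: [0.5852, 0.0658, 0.0103]
eef_rot: [-1.57, 0.001, -1.605]
force: [-0.5, 0.4, 0.1]
finger_gap: 0.0151
```

carry_out(deltas=[1.5,0.5,0.1,0,0,0,0,1.5,0.8,0,0,0,0,0,1.5,0.8,0,0,0,0,0,1.5,0.8,0,0,0,0,0,1.5,0.8,0,0,0,0,0,1.5,0.8,0,0,0,0,0,1.5,0.8,0,0,0,0,0,1.5,0.8,0,0,0,0,0,1.5,0.8,0,0,0,0,0])

```text
clock: 13.32
tcp_pos: [0.5831, -0.006, 0.0096]
eef_rot: [-1.568, 0.003, -1.604]
force: [0.7, 2.6, -0.4]
finger_gap: 0.0149
```

carry_out(deltas=[1.5,0.8,0,0,0,0,0,1.5,0.8,0,0,0,0,0,1.5,0.8,0,0,0,0,0,1.5,0.8,0,0,0,0,0,1.5,0.8,0,0,0,0,0,1.5,0.8,0,0,0,0,0,1.5,0.8,0,0,0,0,0,1.5,0.8,0,0,0,0,0])

```text
clock: 14.32
tcp_pos: [0.5809, -0.0742, 0.0096]
eef_rot: [-1.568, 0.003, -1.603]
force: [0.2, 2.6, 1.3]
finger_gap: 0.0147
```

Edit , replacing
```

```
with
```

```

Run:
```python
from h import *
a=cam('wrist'); A=a['img'][0:300,120:560]; cv2.imwrite('pics/w5.png',cv2.resize(A,(792,540),interpolation=cv2.INTER_CUBIC)[:,:,::-1])
import pickle; pickle.dump(a,open('w5.pkl','wb'))
```

```text
(no output)
```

View pics/w5.png

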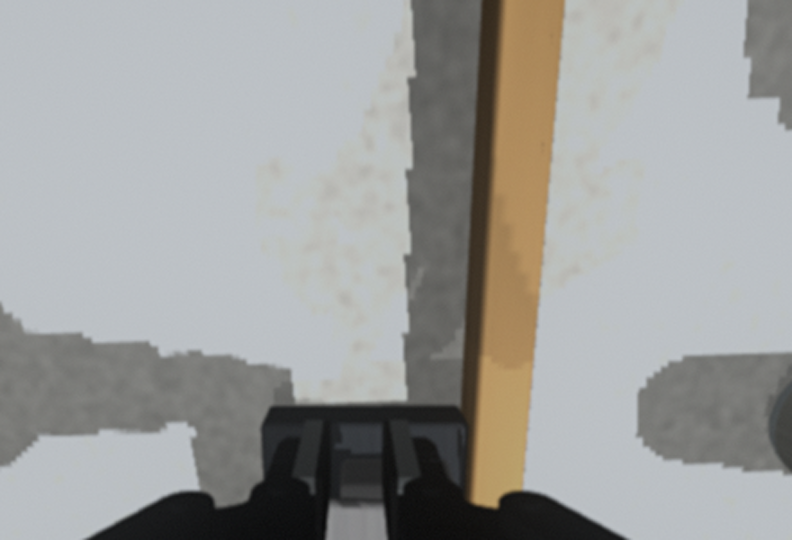

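The punch's +y end is at crop row ~408, cols 268–465. Its right side touches the strip and the fingers are centred on the end.

Run:
```python
from h import *
import pickle
c=pickle.load(open('w5.pkl','rb')); print(ray(c,[(120+x/1.8,y/1.8) for x,y in [(275,407),(460,407)]],.02).round(4).tolist())
```

```text
[[0.554, -0.0703, 0.02], [0.6148, -0.0725, 0.02]]
```

carry_out(deltas=[1.5,0.7,0,0,0,0,0,1.5,0.7,0,0,0,0,0,1.5,0.6,0,0,0,0,0,1.5,0.3,0,0,0,0,0,1.5,0.2,0,0,0,0,0])

```text
clock: 15.0
tcp_pos: [0.58, -0.0951, 0.0096]
eef_rot: [-1.568, 0.011, -1.601]
force: [-0.7, 5.4, 0.8]
finger_gap: 0.0151
```

carry_out(deltas=[1.5,0.3,0,0,0,0,0,1.5,0.3,0,0,0,0,0,1.5,0.3,0,0,0,0,0])

```text
clock: 15.38
tcp_pos: [0.58, -0.0947, 0.0098]
eef_rot: [-1.568, 0.021, -1.594]
force: [-0.8, 8.7, 2.1]
finger_gap: 0.0151
```

carry_out(deltas=[1.5,-1,0,0,0,0,0,1.5,-1.5,0,0,0,0,0,1.5,-1,-1,0,0,0,0,1.5,0,-5,0,0,0,0,1.5,0,-5,0,0,0,0,1.5,0,-5,0,0,0,0,1.5,-6,0,-4,0,0,0,1.5,-6,0,-4,0,0,0,1.5,-6,0,-4,0,0,0,1.5,0,0,0,0,0,0])

```text
clock: 16.62
tcp_pos: [0.4768, 0.1047, 0.183]
eef_rot: [-1.561, 0.017, -1.594]
force: [1.1, -0.0, 0.1]
finger_gap: 0.0151
```

Run:
```python
from h import *
import pickle
c=cam('scene'); s=cam('side'); pickle.dump((c,s),open('fin.pkl','wb'))
A=cv2.resize(c['img'][195:295,225:345],(480,400),interpolation=cv2.INTER_CUBIC)
B=cv2.resize(s['img'][130:210,290:390],(320*400//320,320),interpolation=cv2.INTER_CUBIC)
B=np.clip(B*1.6,0,255).astype(np.uint8); Z=np.zeros((400,800,3),np.uint8); Z[:,:480]=A; Z[:320,480:800]=B[:, :320]
cv2.imwrite('pics/fin.png',Z[:,:,::-1])
```

```text
(no output)
```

View pics/fin.png

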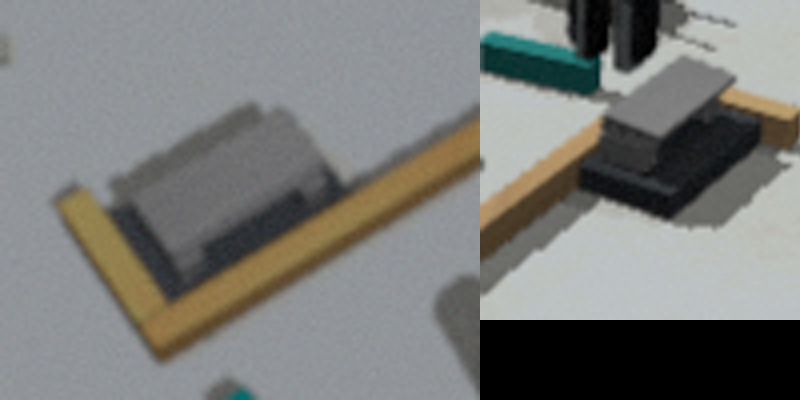

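The scene crop shows the base against both strips: its inner corner is at (168,300) with no table visible between. In the side crop the base corners are near (583,165), (670,193) and (760,125). I'll check these numerically.

Run:
```python
from h import *
import pickle
c,s=pickle.load(open('fin.pkl','rb'))
print(ray(s,[(290+(x-480+.5)/4-.5,130+(y+.5)/4-.5) for x,y in [(583,165),(670,192),(760,124)]],.02)[:,:2].round(4).tolist())
print(ray(s,[(290+(x-480+.5)/4-.5,130+(y+.5)/4-.5) for x,y in [(670,217),(760,147)]],0)[:,:2].round(4).tolist())
im=c['img'].astype(int)
# profiles across the ledge edge (3 places) and the stop edge (3 places), world lines at z=.02
def prof(P,d):
    q=np.array([np.r_[np.array(P)+np.array(d)*t,.022] for t in np.arange(-.012,.0121,.0015)]); uv=proj(c,q).astype(np.float32)
    v=cv2.remap(c['img'],uv[None,:,0],uv[None,:,1],cv2.INTER_LINEAR)[0]; return [tuple(int(a) for a in x) for x in v]
for y in (-.2,-.16,-.12): print('ledge',y,prof((.6226+.033*y,y),(1,.0)))
for x in (.57,.585,.6): print('stop',x,prof((x,-.2195),(0,1)))
```

```text
[[0.6148, -0.0965], [0.5511, -0.0963], [0.5434, -0.2053]]
[[0.5519, -0.099], [0.5444, -0.2099]]
ledge -0.2 [(68, 69, 66), (68, 69, 70), (67, 68, 73), (63, 63, 67), (57, 59, 61), (59, 57, 55), (67, 62, 52), (90, 78, 55), (114, 94, 59), (130, 106, 67), (141, 115, 74), (146, 119, 75), (148, 122, 75), (148, 120, 71), (147, 119, 69), (146, 120, 71), (145, 121, 74)]
ledge -0.16 [(44, 46, 51), (43, 46, 51), (43, 48, 53), (43, 48, 54), (47, 50, 52), (52, 52, 50), (71, 66, 53), (93, 82, 60), (115, 97, 64), (133, 110, 67), (142, 117, 71), (149, 121, 74), (149, 122, 74), (149, 122, 75), (149, 123, 76), (148, 123, 78), (146, 124, 77)]
ledge -0.12 [(66, 64, 69), (62, 60, 65), (58, 59, 60), (55, 57, 59), (53, 54, 56), (54, 53, 55), (74, 65, 54), (97, 81, 55), (117, 97, 60), (134, 109, 66), (143, 117, 70), (148, 123, 74), (148, 123, 75), (148, 122, 74), (147, 122, 72), (146, 123, 73), (147, 124, 75)]
stop 0.57 [(144, 126, 77), (147, 129, 78), (148, 129, 78), (149, 128, 77), (147, 126, 77), (147, 127, 79), (147, 128, 79), (146, 129, 79), (141, 126, 79), (128, 115, 73), (106, 97, 67), (80, 75, 61), (65, 63, 59), (56, 57, 59), (49, 53, 56), (47, 52, 55), (45, 52, 55)]
stop 0.585 [(147, 127, 77), (146, 127, 76), (147, 127, 76), (147, 126, 75), (148, 126, 75), (149, 127, 76), (147, 128, 76), (144, 126, 75), (137, 118, 73), (121, 107, 67), (102, 93, 62), (77, 72, 60), (61, 60, 59), (52, 56, 58), (50, 55, 59), (50, 55, 60), (49, 54, 58)]
stop 0.6 [(147, 127, 78), (148, 125, 77), (149, 123, 75), (148, 121, 75), (147, 120, 74), (149, 123, 75), (149, 125, 77), (142, 121, 74), (136, 119, 77), (119, 106, 71), (93, 84, 62), (69, 66, 57), (53, 58, 59), (52, 54, 59), (52, 52, 59), (47, 51, 56), (44, 49, 52)]
```

```bash
python3 -c "
from plant import *
print(get_obs()['clock'],get_obs()['force']); print(job_done())"
```

```text
16.725 [-0.27776357 -0.40843873 -0.01946045]
the job is handed in; nothing more can be done
None
```

I pushed the punch square and flush against the long strip, then slid it along the strip into the wooden stop at the −y end. I backed off, raised the arm clear and handed the job in at about 16.7 s of the 54 s allowed.

**First push:** with the gripper fully open, this push turned the punch slightly the wrong way, probably because one finger slipped past a corner. I backed off, narrowed the gripper to 5 cm and repeated it, which squared the punch up.

**Contact:** the push stalled against the strip at about 8 N and against the stop at about 9 N. The punch looked flat on the table in every picture.

**Final checks:**
- **Stop:** the scene image shows the dark base right up to the stop with no table between. The punch's far end is at y ≈ −0.097, which matches the stop's face at about −0.217 plus the punch's 0.12 m length.
- **Strip:** the scene image shows no gap along the strip at the three places I sampled.
- **Angle (disagreed):** the side camera gave the punch's edge a slope of about 0.07, while the strip measured about 0.033 from the wrist camera. The same side camera had read the strip itself as 0.055, so I put most of the difference down to camera error. I did not make a last squaring nudge.
- **Bystanders:** no bystander was touched on purpose. I did not measure their positions again at the end.

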